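# Inspect the document cabinet with the torch

## Task

Swing the door of the small wooden document cabinet wide open, to about a right angle. Then draw the metal torch up out of its sloping stand, turn it level and finish holding it raised in the gripper, touching nothing else, its lens a few centimetres outside the open cabinet, in front of the middle of the upper compartment and pointing straight in, so that the boxes there can be inspected. Do not let the torch touch the table, leave the things standing around where they are, and end while still holding the torch there: do not put it down.

Things in the scene. Friction and masses are not known exactly. Their poses are not given: they have to be found in the camera images.
- cab: Wooden desktop document cabinet, fixed, 200 deep (its x) x 240 wide (its y) x 260 high; origin at the centre of its underside. Its x axis points from the open front straight in to the back; the front plane is at x = -100 mm. A shelf at 106 to 118 mm height divides it in two compartments with boxes inside (set back 70 mm or more in the upper one); walls 12 mm.
- cab_door (a joint): Angle of the cabinet's door, rad: 0 closed, grows as it opens, at most 1.9; light (under 0.1 N m of friction), stays where it is left. The door covers the whole front (240 wide x 260 high x 15 thick); vertical hinge at its right edge as seen by the robot (cabinet's -y side); the free edge swings towards the robot, then to the right (anticlockwise from above). May start slightly ajar.
- cab_door_handle (a point): Middle of the door's handle, a vertical round steel bar 11 mm thick, 100 mm long, its axis 35 mm off the door's outer face and 30 mm from the free edge. The bar's upper end is 50 mm above this point and 15 mm below the door's and cabinet's top edge. Its axes turn with the door: x from the handle to the door face, y away from the hinge.
- cab_door_hinge (a point): Point on the door's vertical hinge axis, at half the door's height.
- cab_mouth (a point): Centre of the upper compartment's opening, in the cabinet's front plane, 183 mm above the table; its x axis points straight into the cabinet, y to the left as seen from the front, z up. The compartment's clear opening is 216 wide x 130 high.
- stand: Fixed black torch stand: base 110 x 75 x 14 mm with a square sleeve (38 mm outside, 30 mm inside, 70 mm deep) that slopes up at 45 degrees towards the stand's +x. Origin at the centre of the underside; the sleeve's upper lip reaches 93 mm height, 33 mm forward of the origin. It holds the torch loosely by its tail.
- torch: Aluminium torch, 175 mm long, 140 g, heavier to the tail; x axis along it to the lens. Round barrel 26 mm across from x = -105 to +35 mm, head 36 mm across from +35 to +70 mm. Origin on the axis where it is best gripped. In the stand it slopes up at 45 degrees, lens uppermost, towards the stand's +x; barrel free from x = -35 to +35 mm; origin 103 mm and tail 29 mm above the table.
- torch_lens (a point): Centre of the torch's lens (front end), 70 mm ahead of the torch's origin.
- torch_tail (a point): Centre of the torch's tail end, 105 mm behind the torch's origin.
- paste_jar: Bystander: jar 60 mm across, 75 mm high, origin under its centre. Leave it where it is.
- bottle: Bystander: white bottle 60 mm across, 160 mm high, origin under its centre. Leave it where it is.
- weight: Bystander: brass paperweight 50 mm across, 50 mm high, origin under its centre. Leave it where it is.
- dust_brush: Bystander: brush lying on the table near the robot's left, about 200 mm long. Leave it where it is.
Not all that is in view belongs to the job. Of the things that look like the torch, the larger one is meant.

How it is judged:
On the way, in this order (a step that is already met when the one before it is completed fails the run):
1. the cabinet door is wide open (at least 1.2 rad) (value of joint cab_door above 1.2 rad), for 0.2 s.
2. the torch is drawn clear of its stand and held in the fingers (distance of torch from where it was at the start of the episode above 0.08 m and contact force between the fingers and torch above 1 N and contact force between torch and stand below 0.05 N and height (world z) of torch_tail above 0.07 m), for 0.2 s.
At the end, for the whole second after the job is handed in: Door open at least 1.15 rad; torch held still in the fingers, touching nothing else, level within 0.2 rad and pointing in within 0.26 rad; its lens 5 to 130 mm outside the cabinet's front plane, within 45 mm sideways and 40 mm in height of the middle of the upper opening (value of joint cab_door above 1.15 rad and contact force between the fingers and torch above 1 N and contact force between torch and stand below 0.05 N and contact force between torch and cab below 0.05 N and angle between torch's own x axis and vertical between 1.37 and 1.77 rad and angle between the x axis of torch and the x axis of cab, either way round below 0.26 rad and x of torch_lens in the frame of cab_mouth between -0.13 and -0.005 m and x of torch_tail in the frame of cab_mouth below -0.15 m and y of torch_lens in the frame of cab_mouth between -0.045 and 0.045 m and z of torch_lens in the frame of cab_mouth between -0.04 and 0.04 m and linear speed of torch below 0.03 m/s); the arm keeps its last pose, push and grip.
It fails at once if the torch was dropped on or knocked against the table (height (world z) of torch_lens below 0.025 m or height (world z) of torch_tail below 0.02 m).
It fails at once if a bystander was moved by more than 30 mm (distance of any of paste_jar, bottle, weight, dust_brush from where it was at the start of the episode above 0.03 m).
It also fails if it takes over 64 s, if anything falls off the work surface, if the arm or the gripper's body presses on something with over 40 N, if the wrist force passes 120 N, or if a joint passes its speed limit or range.

## Robot

A 6-joint arm with a two-finger parallel gripper is mounted at the origin on the work surface. World frame = base frame: x ahead of the robot, y to its left, z up, the work surface at z = 0. Lengths are in m, angles in rad, forces in N, time in s.
With the tool pointing down it reaches from about 0.275 to 0.775 m from the base axis. Payload 14.6 kg.
Tool frame: the origin (TCP) lies between the finger pads; the fingertips stand 25 mm ahead of it and the grasp point (between the pads) lies 6 mm ahead of it; z points along the fingers, y is the direction in which the jaws open and shut (so a half turn about z gives the same grasp; the last joint's range is limited). The gripper opens to 85 mm and grips with 20 to 120 N. Pads are 22 mm wide; open, the fingers measure 114 mm over their backs; the gripper's body (76 mm by 85 mm) begins 54 mm behind the grasp point. The pads swing forward as they close: fully open they stand 13 mm farther back than shut.
Start: joints at [-1.318, 0.263, -0.048, 1.259, 0, 1.415], TCP at [0.208, -0.482, 0.256] pointing down, gripper open.
Joint ranges: [-2.65, 2.65], [-0.89, 1.7], [-1.18, 1.37], [-2.13, 2.11], [-1.35, 1.29], [-3.14, 3.14]. Speed limits (rad/s): [1.89, 1.89, 2.57, 2.79, 3.14, 3.14].

## Interface

Orientations are given as a 3x3 rotation matrix whose columns are the frame's x, y, z axes.
In Python, from bench import move_to, move_l, move_joints, grip, wait, ik, grab_frame, camera_info, MotionError, close_job, read_time_s, read_joint_positions, read_joint_velocities, read_tau, read_ee_pos, read_eef_rot, read_wrist_force, read_wrist_torque, read_gripper_width gives the robot as it stands. The module is installed in compiled form; this text tells all that it offers. Calls block until the motion is done:
- move_to(position, orientation): joint-space move of the TCP to a pose.
- move_l(position, max_speed=0.15, attitude=None): straight line of the TCP; attitude=None keeps the orientation; max_speed is the mean speed in m/s.
- move_joints(angles): joint-space move.
- grip(opening, grip_force=None): finger opening in m; grip_force is the grip in N (None keeps the last); returns when the fingers have stopped.
- wait(seconds).
- ik(position, orientation): joint angles nearest the present ones, or None.
- grab_frame(name): name is "scene" or "side" or "wrist"; returns (picture, depth): 480x640x3 uint8, red, green, blue; 480x640 float32, m along the optical axis (not along the pixel's ray), 0 where there is no reading.
- camera_info(name): a dict with "fx", "fy", "cx", "cy" (pixels), "view" (4x4, takes a point from world to camera coordinates). Camera axes: x right, y up, looking along -z (the intrinsics and any distortion apply to the point x, -y, -z); pixel columns grow to the right and rows downward; lengths in m; the calibration is good to about 2 mm. A picture is of the moment at which its call begins: read the wrist's pose just before it. camera_info takes no time and is no camera call; for the wrist camera it gives the pose at the moment of the call.
A pose or a line that the arm cannot do raises MotionError and nothing moves.
- close_job(): hands the job in, once; it reports no verdict.
Readings, each from a call of its own:
- read_time_s(): time.
- read_joint_positions(): joint angles.
- read_joint_velocities(): joint speeds.
- read_tau(): joint torques, N m.
- read_ee_pos(): TCP position.
- read_eef_rot(): TCP orientation.
- read_wrist_force(): force on the tool from outside, world axes, zero at the start.
- read_wrist_torque(): the same for the moment, N m.
- read_gripper_width(): finger opening in m.
Only numpy, scipy, OpenCV 4.12 (cv2) and the standard library are available. Lean on these libraries where they do the work, as an engineer would, in place of code of your own. Each camera call takes 0.05 s, during which the arm holds its last target. There are 200 camera calls.

## Working session

There is one attempt and no reset: what is moved stays moved. The work goes in short steps, each a Python script; the robot and the scene stay as the last script left them, time stands still between calls to the robot, and variables do not carry over. Pictures are saved under pics/ and viewed, about 8 in all and at most 12, crops included, and the job is handed in when it is done.

```bash
mkdir -p pics
cat > h.py <<'E'
import numpy as np, cv2
from bench import *
def snap(n,f):
    ci=camera_info(n); p,d=grab_frame(n)
    cv2.imwrite(f'pics/{f}.png',p[:,:,::-1]); np.savez(f'pics/{f}.npz',d=d,view=ci['view'],k=[ci[a] for a in('fx','fy','cx','cy')])
    return p,d,ci
def cloud(f):
    z=np.load(f'pics/{f}.npz'); d=z['d']; fx,fy,cx,cy=z['k']
    v,u=np.mgrid[:480,:640]
    P=np.stack([(u-cx)/fx*d,-(v-cy)/fy*d,-d,np.ones_like(d)],-1)@np.linalg.inv(z['view']).T
    P=P[...,:3]; P[d<=0]=np.nan
    return P
E
python3 - <<'E'
from h import *
for n in('scene','side'):
    p,d,ci=snap(n,n+'0'); print({k:v for k,v in ci.items()})
E
```

```text
{'fx': 589.8423603216927, 'fy': 589.8423603216927, 'cx': 318.070928444215, 'cy': 230.9032386694102, 'view': array([[ 0.65738444,  0.75355208,  0.00222586, -0.41224241],
       [-0.47800726,  0.4147173 ,  0.77428587,  0.1250183 ],
       [ 0.58254163, -0.51006746,  0.63283207, -1.54449507],
       [ 0.        ,  0.        ,  0.        ,  1.        ]])}
{'fx': 520.0735263899618, 'fy': 520.0735263899618, 'cx': 317.42874629128477, 'cy': 243.20932723652095, 'view': array([[-0.97821755, -0.20740958,  0.00846648,  0.56088614],
       [ 0.16199777, -0.73726562,  0.65589338, -0.11858906],
       [-0.12979653,  0.64297797,  0.75480606, -1.37531838],
       [ 0.        ,  0.        ,  0.        ,  1.        ]])}
```

View pics/scene0.png

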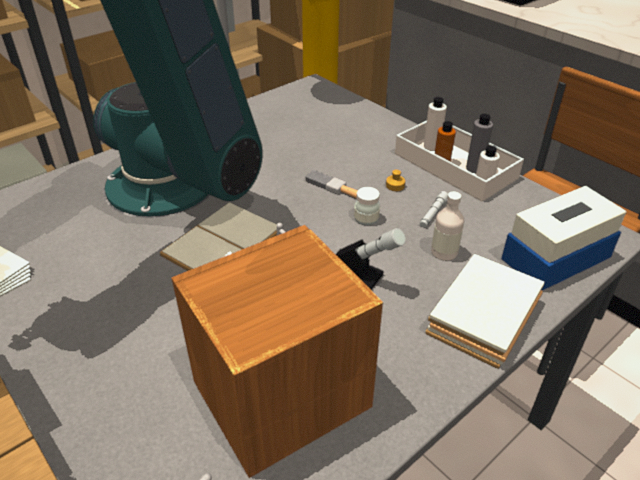

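View pics/side0.png

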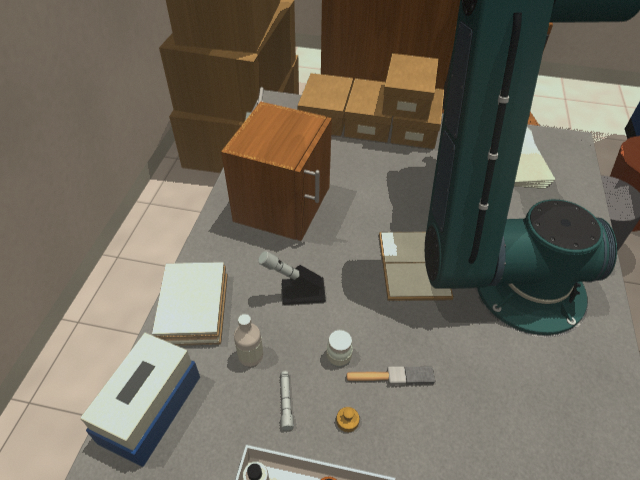

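The scene view shows the cabinet top at about (175–380, 230–370), the torch in its stand at (370, 250), and the bottle at (447, 230). The side view shows the handle at (317, 185), the torch from (265, 258) to (297, 273), the stand at (303, 288), the jar at (340, 348) and the bottle at (249, 345). I'll measure these from depth.

Run:
```python
from h import *
S=cloud('scene0');D=cloud('side0')
for nm,C in(('scene',S),('side',D)):
    m=(abs(C[...,2]-.26)<.006)&(C[...,1]<-.05)&(C[...,0]>.3); 
    q=C[m]; print(nm,len(q)); r=cv2.minAreaRect((q[:,:2]*1000).astype(np.float32)); print(r, cv2.boxPoints(r).round())
for (u,v) in [(317,172),(317,185),(318,197),(304,175),(308,197),(265,258),(272,263),(280,267),(290,271),(297,273),(340,340),(247,325),(249,345),(303,290),(285,395),(348,412),(405,265),(312,285),(325,297),(287,303)]:
    print('side',u,v,np.round(D[v,u],3))
for (u,v) in [(397,237),(385,242),(370,249),(360,254),(370,270),(382,272),(368,195),(454,200),(447,240)]: print('scene',u,v,np.round(S[v,u],3))
# torch points: z>.1 near
for nm,C,(a,b,c,d) in(('scene',S,(345,415,215,285)),('side',D,(250,330,240,310))):
    q=C[c:d,a:b].reshape(-1,3); q=q[(q[:,2]>.1)&(q[:,0]<.75)]; q=q[~np.isnan(q[:,0])]
    cen=np.median(q,0); q=q[np.linalg.norm(q-cen,axis=1)<.12]
    m=q.mean(0); w=np.linalg.svd(q-m,full_matrices=0)[2][0]; print(nm,len(q),m.round(3),w.round(3),q.min(0).round(3),q.max(0).round(3))
im=cv2.imread('pics/side0.png')
cv2.imwrite('pics/c1.png',cv2.resize(im[90:320,210:350],None,fx=2.6,fy=2.6,interpolation=2))
```

```text
scene 17055
((718.2726440429688, -165.92906188964844), (241.66514587402344, 220.2633056640625), 81.49212646484375) [[ 591. -269.]
 [ 809. -302.]
 [ 845.  -63.]
 [ 627.  -30.]]
side 4799
((1183.377685546875, -341.060546875), (355.048583984375, 1261.590576171875), 65.23240661621094) [[ 536. -238.]
 [1682. -767.]
 [1831. -444.]
 [ 685.   84.]]
side 317 172 [ 0.587 -0.047  0.252]
side 317 185 [ 0.587 -0.049  0.207]
side 318 197 [ 0.584 -0.05   0.165]
side 304 175 [ 0.623 -0.059  0.225]
side 308 197 [ 0.612 -0.056  0.153]
side 265 258 [0.665 0.173 0.157]
side 272 263 [0.649 0.173 0.143]
side 280 267 [0.632 0.166 0.123]
side 290 271 [0.61  0.157 0.103]
side 297 273 [0.594 0.149 0.088]
side 340 340 [0.457 0.304 0.073]
side 247 325 [0.653 0.359 0.156]
side 249 345 [0.65  0.372 0.095]
side 303 290 [nan nan nan]
side 285 395 [0.555 0.435 0.019]
side 348 412 [0.411 0.456 0.049]
side 405 265 [0.331 0.006 0.016]
side 312 285 [0.555 0.155 0.058]
side 325 297 [0.523 0.144 0.   ]
side 287 303 [0.612 0.191 0.012]
scene 397 237 [0.676 0.158 0.157]
scene 385 242 [0.657 0.147 0.137]
scene 370 249 [0.627 0.138 0.105]
scene 360 254 [0.604 0.134 0.078]
scene 370 270 [0.603 0.169 0.011]
scene 382 272 [0.626 0.182 0.014]
scene 368 195 [0.465 0.296 0.076]
scene 454 200 [0.672 0.335 0.157]
scene 447 240 [0.679 0.326 0.058]
scene 581 [0.657 0.153 0.138] [-0.701 -0.28  -0.656] [0.606 0.136 0.1  ] [0.688 0.184 0.166]
side 420 [0.647 0.167 0.136] [-0.72  -0.191 -0.667] [0.604 0.144 0.1  ] [0.686 0.186 0.166]
```

View pics/c1.png

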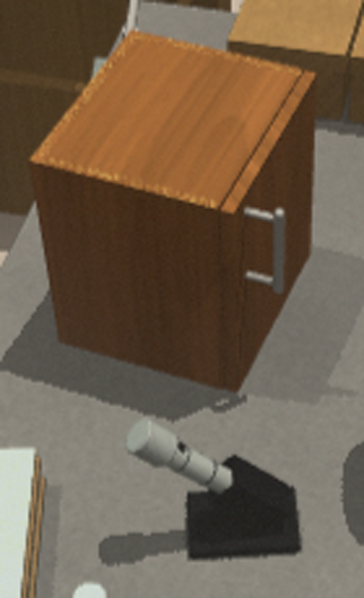

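```bash
cat >> h.py <<'E'
from scipy.optimize import least_squares
CY=np.radians(-8.5); cx_=np.array([np.cos(CY),np.sin(CY),0]); cy_=np.array([-np.sin(CY),np.cos(CY),0]); Z=np.array([0,0,1.])
HINGE=np.array([0.611,-0.272,0]); 
def frame(z,y):  # tool axes from z and y
    z=np.array(z)/np.linalg.norm(z); x=np.cross(y,z); x/=np.linalg.norm(x); return np.stack([x,np.cross(z,x),z],1)
E
python3 - <<'E'
from h import *
S=cloud('scene0');D=cloud('side0')
def pts(C,a,b,c,d):
    q=C[c:d,a:b].reshape(-1,3); q=q[~np.isnan(q[:,0])]; q=q[(q[:,2]>.107)&(q[:,0]<.75)&(q[:,0]>.58)]; return q[np.linalg.norm(q-np.median(q,0),axis=1)<.1]
A=pts(S,345,415,215,285);B=pts(D,250,330,240,310)
def fit(q):
    def res(p):
        a=np.array([np.cos(p[2]),np.sin(p[2]),1])/2**.5; r=q-[p[0],p[1],.103]; s=r@a; d=np.linalg.norm(r-s[:,None]*a,axis=1)
        R=np.where(s<35e-3,.013,.018); ok=(s<.068); return np.where(ok,d-R,0)
    f=least_squares(res,[.62,.15,.3],loss='soft_l1',f_scale=.002); print(f.x,np.sqrt(np.mean(res(f.x)**2)))
fit(A);fit(B);fit(np.vstack([A,B]))
# scene camera & cabinet/handle
ci=camera_info('side'); V=ci['view']; cam=-V[:3,:3].T@V[:3,3]; print('cam',cam)
h=D[160:205,308:325].reshape(-1,3); h=h[(h[:,0]<.6)&(h[:,2]>.15)&(h[:,2]<.245)&(h[:,0]>.5)]; print(len(h),np.median(h,0),h.min(0),h.max(0))
# door face points from side view
f=D[150:230,300:330].reshape(-1,3); f=f[(f[:,2]>.05)&(f[:,2]<.13)&(f[:,0]>.57)]
x,y=f[:,0],f[:,1]; l=cv2.fitLine((f[:,:2]*1000).astype(np.float32),cv2.DIST_HUBER,0,.01,.01).ravel(); print('doorline',len(f),l, np.degrees(np.arctan2(l[1],l[0])))
q=S[(abs(S[...,2]-.26)<.006)&(S[...,1]<0)&(S[...,0]>.5)&(S[...,0]<.9)]
loc=(q-HINGE)@np.stack([cx_,cy_],1); 
for lo in np.arange(0,.24,.04):
    m=(loc[:,1]>lo)&(loc[:,1]<lo+.04); print(lo.round(2),np.percentile(loc[m,0],[.5,99.5]).round(4))
H=HINGE+np.array(-.05*cx_+.21*cy_)
for th in(0,.75,1.5):
    c,s=np.cos(th),np.sin(th); Rz=np.array([[c,-s,0],[s,c,0],[0,0,1]])
    P=HINGE+Rz@(-.05*cx_+.21*cy_)+[0,0,.231]
    for t in(-1,1):
      for k in(0,.5,1):
        yy=t*(np.array([[np.cos(k*th),-np.sin(k*th),0],[np.sin(k*th),np.cos(k*th),0],[0,0,1]])@cy_)
        print(th,t,k,P.round(3),ik(P,frame([0,0,-1],yy)))
E
```

```text
[0.62655132 0.15302983 0.29657467] 0.001259920498099498
[0.62629725 0.15356978 0.28212488] 0.0016040085742270098
[0.62639519 0.15326468 0.28997962] 0.0014000424116122699
cam [0.38936828 0.91320095 1.1111317 ]
136 [ 0.58866276 -0.05133892  0.2056509 ] [ 0.58241227 -0.06106038  0.15072453] [ 0.59918635 -0.04588108  0.24494591]
doorline 496 [ 1.45425469e-01  9.89369214e-01  6.15699829e+02 -1.11546616e+02] 81.63808
0.0 [-0.0156  0.1988]
0.04 [-0.0152  0.1986]
0.08 [-0.0164  0.1986]
0.12 [-0.0158  0.199 ]
0.16 [-0.0161  0.1985]
0.2 [-0.0166  0.1987]
0 -1 0 [ 0.593 -0.057  0.231] [-0.23257753  0.39261462  0.07837442  1.25655613  0.          3.05736811]
0 -1 0.5 [ 0.593 -0.057  0.231] [-0.23257753  0.39261462  0.07837442  1.25655613  0.          3.05736811]
0 -1 1 [ 0.593 -0.057  0.231] [-0.23257753  0.39261462  0.07837442  1.25655613  0.          3.05736811]
0 1 0 [ 0.593 -0.057  0.231] [-0.23257753  0.39261462  0.07837442  1.25655613  0.         -0.08422455]
0 1 0.5 [ 0.593 -0.057  0.231] [-0.23257753  0.39261462  0.07837442  1.25655613  0.         -0.08422455]
0 1 1 [ 0.593 -0.057  0.231
[... 655 characters left out ...]
67  0.17676671 -0.23426575  1.15976387  0.         -1.05073668]
1.5 -1 0 [ 0.395 -0.275  0.231] [-0.77769309  0.1987051  -0.20570453  1.16638669  0.          2.51225255]
1.5 -1 0.5 [ 0.395 -0.275  0.231] [-0.77769309  0.1987051  -0.20570453  1.16638669  0.          1.76225255]
1.5 -1 1 [ 0.395 -0.275  0.231] [-0.77769309  0.1987051  -0.20570453  1.16638669  0.          1.01225255]
1.5 1 0 [ 0.395 -0.275  0.231] [-0.77769309  0.1987051  -0.20570453  1.16638669  0.         -0.6293401 ]
1.5 1 0.5 [ 0.395 -0.275  0.231] [-0.77769309  0.1987051  -0.20570453  1.16638669  0.         -1.3793401 ]
1.5 1 1 [ 0.395 -0.275  0.231] [-0.77769309  0.1987051  -0.20570453  1.16638669  0.         -2.1293401 ]
```

Run:
```python
from h import *
H=np.array([.592,-.056,0]); d=H-HINGE
R0=frame([0,0,-1],cy_)
def rz(t): c,s=np.cos(t),np.sin(t); return np.array([[c,-s,0],[s,c,0],[0,0,1]])
p=read_ee_pos(); move_l([p[0],p[1],.37],.25)
move_to(H+[0,0,.37],R0); grip(.045)
move_l(H+[0,0,.30],.2); move_l(H+[0,0,.231],.08)
print(read_wrist_force()); grip(0,30); print('w',read_gripper_width(),read_wrist_force())
if .008<read_gripper_width()<.016:
    for t in np.linspace(0,1.52,14)[1:]:
        move_l(HINGE+rz(t)@d+[0,0,.231],.1,attitude=rz(t)@R0)
        f=read_wrist_force()
        if np.linalg.norm(f)>30: print(t,f); break
    print('t',t,f,read_ee_pos(),read_gripper_width())
print(read_time_s()); snap('scene','scene1')
```

```text
[ 0.65224765 -0.01274973  0.50253036]
w 0.0101268755978695 [ 0.33740628 -5.25821463  1.28411707]
0.3507692307692308 [-13.56315352  33.77059563  17.04220295]
t 0.3507692307692308 [-13.56315352  33.77059563  17.04220295] [ 0.51651622 -0.07170558  0.23133552] 0.010283412528937327
6.35
```

View pics/scene1.png

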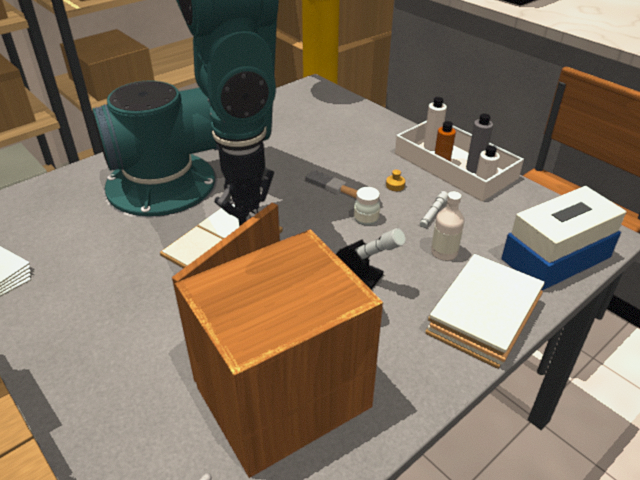

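The door is at about 0.35 rad and the load is radial (+y). That fits a hinge axis at the door's outer face, so I'll relax the grip and continue on the corrected arc.

```bash
sed -i 's/^HINGE=.*/HINGE=np.array([0.611,-0.272,0]); HG=HINGE-.015*cx_/' h.py
python3 - <<'E'
from h import *
H=np.array([.592,-.056,0]); d=H-HG
R0=frame([0,0,-1],cy_)
def rz(t): c,s=np.cos(t),np.sin(t); return np.array([[c,-s,0],[s,c,0],[0,0,1]])
t0=.351
grip(.03); move_l(HG+rz(t0)@d+[0,0,.231],.05,attitude=rz(t0)@R0); grip(0,25); print(read_gripper_width(),read_wrist_force())
for t in np.linspace(t0,1.53,11)[1:]:
    try: move_l(HG+rz(t)@d+[0,0,.231],.1,attitude=rz(t)@R0)
    except MotionError as e: print(t,e); break
    f=read_wrist_force(); print(round(t,2),f.round(1))
    if np.linalg.norm(f)>35: break
print(read_ee_pos(),read_gripper_width(),read_time_s()); snap('scene','scene2')
E
```

```text
0.010366987328308604 [ 1.324243   -1.20260478  0.55609699]
0.47 [ 0.5 -1.3 -0.8]
0.59 [-0.9  0.7  1.7]
0.7 [-3.8  4.6  5.5]
0.82 [-5.1  4.5  7.1]
0.94 [-7.4  5.4  8.1]
1.06 [-9.   4.6  8.3]
1.18 [-10.8   3.5   9.9]
1.29 [-12.3   4.   10.5]
1.41 [-13.    2.   10.2]
1.53 [-12.2  -0.1   8.8]
[ 0.38192641 -0.26555303  0.230969  ] 0.010281310572003361 11.2833
```

```bash
cat >> h.py <<'E'
PSI=.29; TO=np.array([.6264,.1533,.103]); a_=np.array([np.cos(PSI),np.sin(PSI),1])/2**.5
zt=np.array([np.cos(PSI),np.sin(PSI),-1])/2**.5; RT=frame(zt,[-np.sin(PSI),np.cos(PSI),0]); RF=frame([0,0,-1],cy_)
MOUTH=HINGE+.12*cy_+[0,0,.183]; FIN=MOUTH-.13*cx_
E
python3 - <<'E'
from h import *
print(MOUTH,FIN)
grip(.05); p=read_ee_pos(); move_l([p[0],p[1],.37],.2)
for s in(1,-1):
  R=RT.copy(); R[:,:2]*=s
  for nm,P in(('pre',TO-.106*zt),('grasp',TO-.006*zt),('draw',TO-.006*zt+.09*a_),('up',TO-.006*zt+.09*a_+[0,0,.05])): print(s,nm,P.round(3),ik(P,R))
  R=RF.copy(); R[:,:2]*=s
  for P in([.5,.1,.27],FIN+[0,0,.006]): print(s,'lev',ik(P,R))
# move to pre (via high point)
move_to([.45,.1,.36],RF); move_to(TO-.126*zt,RT); print(read_time_s(),read_ee_pos())
p,d,ci=snap('wrist','w0'); q,_,_=snap('scene','scene3')
cv2.imwrite('pics/both.png',np.hstack([cv2.resize(x,(400,300)) for x in(p,q)])[:,:,::-1])
E
```

```text
[ 0.62873713 -0.1533181   0.183     ] [ 0.50016507 -0.13410287  0.183     ]
1 pre [0.555 0.132 0.178] [-0.00530851  0.05485352 -0.91927661 -0.16661295  0.20727381 -0.21187573]
1 grasp [0.622 0.152 0.107] [ 0.04068141  0.29418653 -0.89679059 -0.38987788  0.17537167 -0.1781325 ]
1 draw [0.683 0.17  0.171] [ 0.07131628  0.26882989 -0.65856126 -0.12994199  0.15401132 -0.15587108]
1 up [0.683 0.17  0.221] [ 0.07131628  0.20505301 -0.5753152   0.01708095  0.15401132 -0.15587108]
1 lev [ 0.03746839  0.23322401 -0.05250115  1.28507117  0.          0.18582138]
1 lev [-0.41941399  0.28131278 -0.20921912  1.08026443  0.         -0.27106101]
-1 pre [0.555 0.132 0.178] [-0.00530851  0.05485352 -0.91927661 -0.16661295  0.20727381  2.92971692]
-1 grasp [0.622 0.152 0.107] [ 0.04068141  0.29418653 -0.89679059 -0.38987788  0.17537167  2.96346015]
-1 draw [0.683 0.17  0.171] [ 0.07131628  0.26882989 -0.65856126 -0.12994199  0.15401132  2.98572157]
-1 up [0.683 0.17  0.221] [ 0.07131628  0.20505301 -0.5753152   0.01708095  0.15401132  2.98572157]
-1 lev [ 0.03746839  0.23322401 -0.05250115  1.28507117  0.         -2.95577127]
-1 lev [-0.41941399  0.28131278 -0.20921912  1.08026443  0.          2.87053165]
16.25 [0.54150028 0.12768347 0.19247059]
```

View pics/both.png

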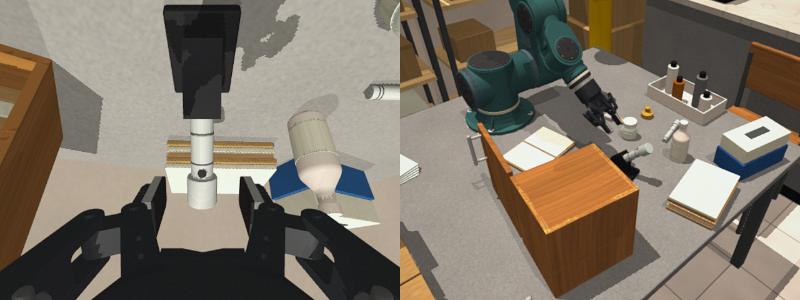

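The wrist view shows the torch centred between the fingers (x≈203 of 400, gripper centre ≈203). The scene view shows the door standing open at about a right angle. I'll grasp and draw.

Run:
```python
from h import *
move_l(TO-.05*zt,.15); move_l(TO-.006*zt,.06); print(read_wrist_force())
grip(0,60); print('w',read_gripper_width(),read_wrist_force())
if read_gripper_width()>.02:
    move_l(TO-.006*zt+.02*a_,.05); print(read_wrist_force(),read_gripper_width())
    move_l(TO-.006*zt+.10*a_,.08); wait(.3); print(read_wrist_force(),read_gripper_width())
    move_l(TO-.006*zt+.10*a_+[0,0,.06],.1)
print(read_time_s()); snap('side','side3')
```

```text
[-0.73625393 -0.12920712 -1.15788482]
w 0.02423723580800549 [-2.17322265 -0.73220378  1.87282306]
[-0.81647041 -0.40013283  0.77233752] 0.024078667887196196
[ 0.72591808 -0.24501663 -1.35318301] 0.02422135783551646
20.9917
```

View pics/side3.png

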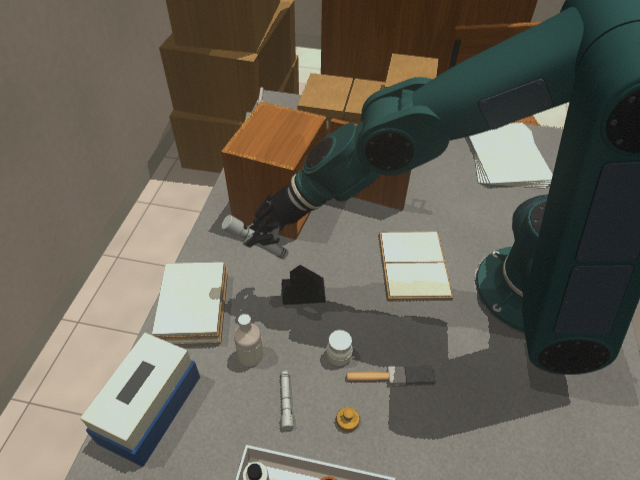

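The torch is out of the stand and held (lens at (232, 225), tail at (283, 253)). Nothing around it has moved.

Run:
```python
from h import *
move_l([.48,.10,.27],.12,attitude=RF)
move_l(FIN+[-.03,.02,.05],.12); move_l(FIN+[0,0,.006],.08); wait(.5)
print(read_ee_pos(),read_gripper_width(),read_wrist_force(),read_time_s())
p,_,_=snap('wrist','w4'); q,_,_=snap('scene','scene4'); s,_,_=snap('side','side4')
cv2.imwrite('pics/both4.png',np.hstack([cv2.resize(p[:,80:560],(320,320)),s[80:400,180:500]])[:,:,::-1])
cv2.imwrite('pics/c4.png',cv2.resize(q[130:370,110:430],(800,600))[:,:,::-1])
```

```text
[ 0.5001845  -0.13406864  0.18909744] 0.024690389636244904 [ 0.09564736  0.21732353 -0.654918  ] 26.375
```

View pics/both4.png

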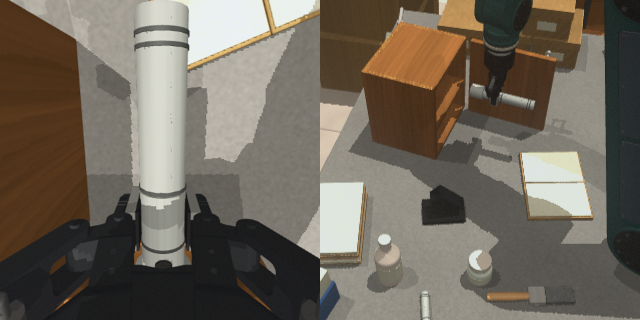

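View pics/c4.png

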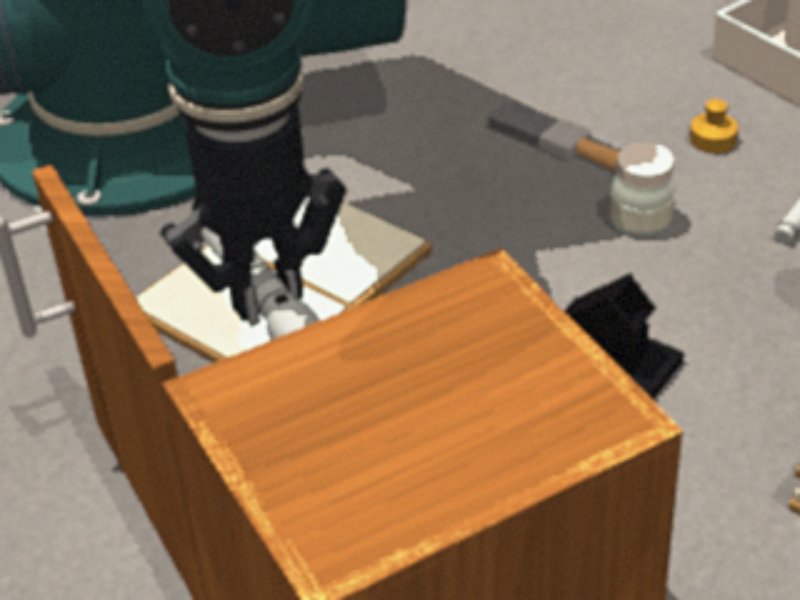

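The torch is held clear in front of the opening, roughly level, and the door is open. A depth fit will give the torch axis and the door angle.

Run:
```python
from h import *
D=cloud('side4'); D=D[np.isfinite(D[...,0])].reshape(-1,3)
L=(D-MOUTH)@np.stack([cx_,cy_,Z],1)
q=L[(L[:,0]>-.26)&(L[:,0]<-.03)&(abs(L[:,1])<.06)&(abs(L[:,2])<.06)]
q=q[(abs(q[:,0]+.13)>.02)]   # skip fingers
b=q[q[:,0]<-.15]
def res(p):
    a=np.array([1,p[2],p[3]]);a/=np.linalg.norm(a);r=b-[-.13,p[0],p[1]];return np.linalg.norm(r-np.outer(r@a,a),axis=1)-.013
f=least_squares(res,[0,0,0,0],loss='soft_l1',f_scale=.002); print(len(b),'y,z at origin, slopes y,z',f.x.round(4),'x range',np.percentile(q[:,0],[1,99]))
S=cloud('scene4').reshape(-1,3); s=S[(abs(S[:,2]-.26)<.005)]; l=(s-HG)@np.stack([cx_,cy_],1); m=(l[:,0]<-.03)&(l[:,0]>-.27)&(abs(l[:,1])<.08)
v=cv2.fitLine((l[m]*1000).astype(np.float32),cv2.DIST_HUBER,0,.01,.01).ravel(); print(m.sum(),'door angle',np.pi/2+np.arctan(v[1]/v[0]))
```

```text
323 y,z at origin, slopes y,z [ 0.0009 -0.0019 -0.0009 -0.0007] x range [-0.23642888 -0.06284983]
877 door angle 1.5618956
```

All values are well inside the limits, so I'm handing in.

```bash
python3 -c "
from h import *
print(read_gripper_width(),read_time_s()); close_job()"
```

```text
0.02426288590920086 26.525
the job is handed in; nothing more can be done
```

The job is handed in at 26.5 s of the 64 s allowed, with the cabinet door open and the torch held level in front of the upper compartment. `close_job` gives no verdict, so the checks below are my own.

- **Door:** I gripped the handle and swung the door on an arc. The first try built up about 41 N at the wrist at 0.35 rad, because I had put the hinge axis about 15 mm too far in. I regripped on a corrected arc and it opened without trouble. Depth measurement puts the door at about 1.56 rad.
- **Torch:** I drew it 100 mm along its sleeve, lifted it clear, turned it level and brought it in front of the opening. The last fit shows it level and pointing in within about 0.001 rad. Its axis is within about 2 mm of the middle of the opening, both sideways and in height. The lens is about 60 mm outside the front plane.
- **Grip and surroundings:** the fingers stood at 24 mm on the torch, and the wrist force was under 1 N, so nothing else appeared to be touching. The bystanders visible in the last pictures look unmoved; I judged this by eye and did not measure it.

No final check failed or disagreed with another.

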